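Seat the knurled cap of the worktop water filter and hold it home

TASK

The cap of the worktop water filter is only resting on top of its pins: swing the red-handled clamp lever all the way open, then turn the knurled black cap until the keyways hidden inside it drop over the pins, and push it fully home against its spring. Finish while still holding the cap down in the gripper, since it springs back up if let go, and leave the other things on the worktop where they stand.

Things in the scene. Friction and masses are not known exactly. Their poses are not given: they have to be found in the camera images.
- filter: Fixed worktop water filter: grey foot 120 x 190 x 14 mm, white round housing 88 mm wide, then a neck 46 mm in diameter whose flat top, the cap's seat, is 90 mm above the worktop. Origin on the worktop on the axis of housing and cap, z up. The lever's steel pivot post, 18 mm thick, stands at local (0, +65 mm), top 150 mm. Inside the neck are three hidden pins 120 degrees apart, at an unknown angle.
- collar: Loose black cap, knurled side, closed top with a blue disc: 54 mm in diameter, 32 mm high, about 120 g; origin at the centre of its underside, z up. It starts resting on the pins, underside 104 mm above the worktop. Its hidden keyways meet the pins (0.18 rad play either way) about 0.35 to 1.15 rad clockwise seen from above, found by feel with a light push of 5 to 10 N; elsewhere it cannot go down.
- collar_top (a point): Centre of the cap's top face, 32 mm above its underside, 136 mm above the worktop at the start. Once the keyways meet the pins, the cap goes down 4 mm freely, then against a spring, 4 N rising to about 10 N, until its underside rests on the neck: home, 14 mm below its start. Let go, it springs up about 9 mm. The side can be gripped anywhere round.
- clamp (a joint): Angle of the clamp lever about its vertical pivot, rad. 0 is shut: arm straight across the cap, 4 mm above it, towards the filter's local -y. Grows counter-clockwise from above (handle swings round by the filter's local +x side) to a stop at 1.9, fully open. Starts at 0 to 0.25; stays where left, friction 0.06 N m. The arm is 16 mm wide, its top face 148 mm above the worktop.
- clamp_pivot (a point): On the lever's pivot axis, 140 mm above the worktop, at the filter's local (0, +65 mm).
- clamp_handle (a point): On the axis of the lever's upright round red handle, 105 mm from the pivot axis, 173 mm above the worktop; the handle is 14 mm in diameter and spans 148 to 184 mm in height. It moves with the lever.
- cup: Blue plastic cup, 76 mm wide, 85 mm high, origin under its centre. Leave alone.
- cruet: Glass vinegar cruet with red screw cap, 56 mm wide, 150 mm high, origin under its centre. Leave alone.
- jar: Amber glass jar with white lid, 70 mm wide, 100 mm high, origin under its centre. Leave alone.
- plate: White melamine plate 200 mm wide, 18 mm high, origin under its centre. Leave alone.
- brush: Dish brush 200 mm long, lying flat. Leave alone.
Mind the look-alikes: they are no part of the job. There is more than one size of the collar; the one meant has the size given above.

How it is judged:
By the outcome, as a careful person would: the job done as asked, in the order asked, and still so for the second after the job is handed in, while the arm keeps its last pose, push and grip.
It also fails if it takes over 67 s, if anything falls off the work surface, if the arm or the gripper's body presses on something with over 40 N, if the wrist force passes 120 N, or if a joint passes its speed limit or range.

ROBOT

A 6-joint arm with a two-finger parallel gripper is mounted at the origin on the work surface. World frame = base frame: x ahead of the robot, y to its left, z up, the work surface at z = 0. Lengths are in m, angles in rad, forces in N, time in s.
With the tool pointing down it reaches from about 0.275 to 0.975 m from the base axis. Payload 8.4 kg.
Tool frame: the origin (TCP) lies midway between the tips of the shut fingers; the grasp point (between the pads) lies 19 mm behind it (bot.grip_depth is the distance from the TCP to the grasp point, in m); z points along the fingers, y is the line along which they close (so a half turn about z gives the same grasp; the last joint's range is limited). The gripper opens to 92 mm and grips with 3 to 60 N. Pads are 20 mm wide; open, the fingers measure 128 mm over their backs; the gripper's body (75 mm by 189 mm) begins 69 mm behind the grasp point.
Start: joints at [-1.203, 0.353, 1.633, -0, 1.155, -0.002], TCP at [0.226, -0.583, 0.215] pointing down, gripper open.
Joint ranges: [-2.63, 2.63], [-0.92, 2.1], [0.06, 2.66], [-1.3, 4.44], [0, 2.69], [-3.02, 3.02]. Speed limits (rad/s): [2.22, 2.22, 2.79, 3.14, 3.14, 3.14].

INTERFACE

Orientations are given as a rotation vector (axis times angle).
In Python, from plant import readout, imaging, bot gives the robot as it stands.
- The arm moves only by the tool send_rows, never from a script. Its argument "increments" is one flat list of numbers, 6 for each row, row after row: the shift along the tool's x, y, z in m, then the turn, a rotation vector about the tool's x, y, z in degrees. In form: [tx, ty, tz, rx, ry, rz, tx, ty, tz, rx, ry, rz, ...]. A call has 1 to 8 rows; each row is the pose to reach, as a shift and turn from the pose commanded when the call began, along the tool's axes at that moment; what a row does not reach only later rows make up. A row lasts 1/10 s, in which the tool goes at most 50 mm and 8.59 degrees, less where a joint would pass 70% of its speed; a pose out of reach is approached as far as the arm can. A call with a gripper value outside its range is refused whole. "hand" is the closure, from -1 (fully open) to 1 (shut), set as the call begins (left out, the last holds). The fingers move at their own pace and stop on an object; the grip force is fixed at half the most. Time passes only in rows, so rows that repeat a pose let the fingers close. It gives the time, the measured TCP pose, the force, the opening and the grip force at its end, in the units of the state.
- readout.get_obs(): the state, without advancing time (a new reading comes with each control period).
- imaging.camera(name): name is "side" or "top" or "wrist"; returns the picture (480x640x3 uint8, red, green, blue); there is no depth.
- imaging.camera_params(name): a dict with "fx", "fy", "cx", "cy" (pixels), "R" (3x3) and "t" (3): a world point X has camera coordinates R X + t. Camera axes: x right, y down, z forward; pixel columns grow to the right and rows downward; lengths in m; the calibration is good to about 2 mm. A picture is of the moment at which its call begins: read the wrist's pose just before it. camera_params takes no time and is no camera call; for the wrist camera it gives the pose at the moment of the call.
- bot.sign_off(): hands the job in; it is judged then, once.
The state is a dict: "t": time; "joint_positions": joint angles; "qvel": joint speeds; "effort": joint torques, N m; "tcp_pos": TCP position; "eef_rot": TCP orientation; "wrist_force": force on the tool from outside, world axes, zero at the start; "torque": the same for the moment, N m; "opening": opening from 0.0 (shut) to 1.0 (fully open); "finger_force": force on a finger pad.
Only numpy, scipy, OpenCV 4.12 (cv2) and the standard library are available. Lean on these libraries where they do the work, as an engineer would, in place of code of your own. Each camera call takes 0.05 s, during which the arm holds its last target. There are 200 camera calls.

## Working session

There is one attempt and no reset: what is moved stays moved. The work goes in short steps, Python scripts to look and compute and a tool call to move; the robot and the scene stay as the last step left them, time stands still between calls to the robot, and variables do not carry over. Pictures are saved under pics/ and viewed, at most 10 in all, crops included, and the job is handed in when it is done.

Besides the shell and the picture viewer there is one more tool, called after "Call:" as name(argument=value, ...) on one line, values as JSON. send_rows: Moves the arm, as the interface text tells. Its arguments: {"type":"object","properties":{"increments":{"type":"array"},"hand":{"type":"number"}},"required":["increments"]}

```bash
ls; mkdir -p pics; cat > h.py <<'E'
import numpy as np, cv2
from plant import readout, imaging, bot
def ray(p,u,v):
    R=np.array(p["R"]);t=np.array(p["t"])
    d=R.T@np.array([(u-p["cx"])/p["fx"],(v-p["cy"])/p["fy"],1.]);return -R.T@t,d
def onz(p,u,v,z):
    o,d=ray(p,u,v);return o+d*(z-o[2])/d[2]
def proj(p,X):
    c=np.array(p["R"])@np.array(X)+np.array(p["t"]);return p["fx"]*c[0]/c[2]+p["cx"],p["fy"]*c[1]/c[2]+p["cy"]
def shot(n,f):
    im=imaging.camera(n);cv2.imwrite("pics/"+f,im[:,:,::-1]);return im
E
python3 - <<'E'
from h import *
for n in("top","side"):
    shot(n,n+"0.png");p=imaging.camera_params(n);print(n,{k:np.round(v,3).tolist() for k,v in p.items()})
print(readout.get_obs())
E
```

```text
pics
top {'fx': 558.727, 'fy': 558.727, 'cx': 323.81, 'cy': 238.205, 'R': [[-0.006, -1.0, -0.002], [-0.998, 0.006, -0.063], [0.063, 0.002, -0.998]], 't': [0.067, 0.529, 1.434]}
side {'fx': 435.305, 'fy': 435.305, 'cx': 311.953, 'cy': 236.482, 'R': [[-0.957, -0.29, 0.004], [-0.205, 0.665, -0.718], [0.206, -0.688, -0.696]], 't': [0.518, 0.135, 1.155]}
{'t': 0.1, 'joint_positions': array([-1.20343070e+00,  3.53588093e-01,  1.63405840e+00, -1.22473569e-05,
        1.15520459e+00, -2.38490504e-03]), 'qvel': array([-4.20261300e-04, -3.50138334e-03, -2.99800098e-03,  4.60577828e-05,
        3.47846911e-04, -1.13516312e-03]), 'effort': array([ 4.75573743e-04, -5.94907880e+01, -3.34931874e+01,  6.99402555e-02,
        1.84354896e-02, -4.39806672e-05]), 'tcp_pos': array([ 0.22570776, -0.5823392 ,  0.2139336 ]), 'eef_rot': array([-3.08684146e+00, -5.77280420e-01,  3.75894266e-04]), 'wrist_force': array([-0.42500388,  0.03257038, -0.35330019]), 'torque': array([ 0.00055182, -0.02855488, -0.01829358]), 'finger_force': 0.0, 'opening': 0.999893870178889}
```

View pics/top0.png

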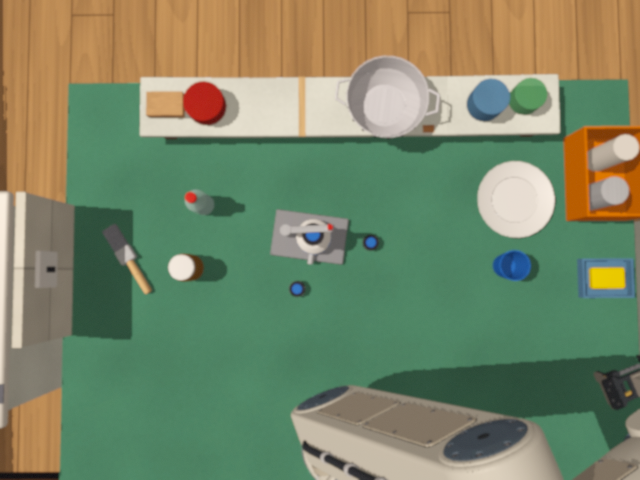

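View pics/side0.png

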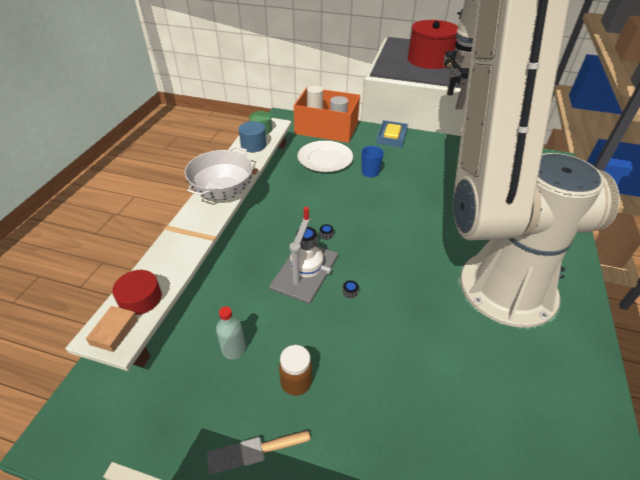

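The top view shows the filter foot with corners near (277,210) and (343,262), the pivot post near (285,230), the red handle near (331,227) and the blue cap disc near (313,236). Two smaller loose look-alike caps sit at (371,242) and (297,289). The side view agrees, with the handle at (306,213) and the cap at (308,237).

```bash
python3 - <<'E'
from h import *
P={n:imaging.camera_params(n) for n in("top","side")}
box={"top":(260,200,360,275),"side":(265,200,345,305)}
pts={}
for n in P:
    im=cv2.imread(f"pics/{n}0.png");hsv=cv2.cvtColor(im,cv2.COLOR_BGR2HSV);x0,y0,x1,y1=box[n]
    h,s,v=[hsv[y0:y1,x0:x1,i].astype(int) for i in range(3)]
    M={"red":((h<8)|(h>172))&(s>130)&(v>60),"blue":(h>100)&(h<125)&(s>130)&(v>70),"foot":(s<45)&(v<150)&(v>80)}
    for k,m in M.items():
        c,_=cv2.findContours(m.astype(np.uint8),0,2);c=max(c,key=cv2.contourArea)
        ys,xs=np.nonzero(m);print(n,k,m.sum(),xs.mean()+x0,ys.mean()+y0,cv2.boundingRect(c),cv2.minAreaRect(c))
        pts[n,k]=(xs.mean()+x0,ys.mean()+y0)
def tri(k):
    A=[];b=[]
    for n in P:
        o,d=ray(P[n],*pts[n,k]);d/=np.linalg.norm(d);Q=np.eye(3)-np.outer(d,d);A.append(Q);b.append(Q@o)
    return np.linalg.lstsq(np.vstack(A),np.hstack(b),rcond=None)[0]
print("red",tri("red"),onz(P["top"],*pts["top","red"],.173),onz(P["side"],*pts["side","red"],.168))
print("blue",tri("blue"),onz(P["top"],*pts["top","blue"],.136),onz(P["side"],*pts["side","blue"],.136))
for c in((277,210),(349,218),(343,262),(271,255)):print(onz(P["top"],*c,.014))
im=cv2.imread("pics/top0.png")[200:275,260:360];cv2.imwrite("pics/tc.png",cv2.resize(im,None,fx=6,fy=6,interpolation=2))
E
```

```text
top red 25 329.8 226.56 (68, 24, 5, 6) ((70.0, 26.5), (5.0, 4.0), 90.0)
top blue 101 312.5742574257426 236.3861386138614 (45, 33, 15, 9) ((52.0, 37.0), (8.0, 14.0), 90.0)
top foot 1101 320.991825613079 238.63941871026339 (10, 9, 79, 56) ((48.92253112792969, 37.7733154296875), (73.86912536621094, 49.17465591430664), 7.696051120758057)
side red 61 305.9344262295082 212.81967213114754 (39, 7, 5, 13) ((41.0, 13.0), (12.0, 4.0), 90.0)
side blue 119 316.15966386554624 231.08403361344537 (39, 29, 10, 9) ((43.5, 33.0), (8.0, 9.0), 90.0)
side foot 1745 301.8859598853868 275.1461318051576 (4, 34, 70, 70) ((39.57691955566406, 71.38461303710938), (44.09865951538086, 67.67342376708984), 33.690067291259766)
red [0.54563188 0.04858764 0.16294902] [0.5464316  0.04908019 0.173     ] [0.5421856  0.05387475 0.168     ]
blue [0.51554655 0.08756662 0.14319786] [0.52629068 0.08993949 0.136     ] [0.50720407 0.07877103 0.136     ]
[0.60394214 0.18509093 0.014     ]
[ 0.58179048 -0.00260515  0.014     ]
[0.46727345 0.01398188 0.014     ]
[0.48658817 0.2007765  0.014     ]
```

View pics/tc.png

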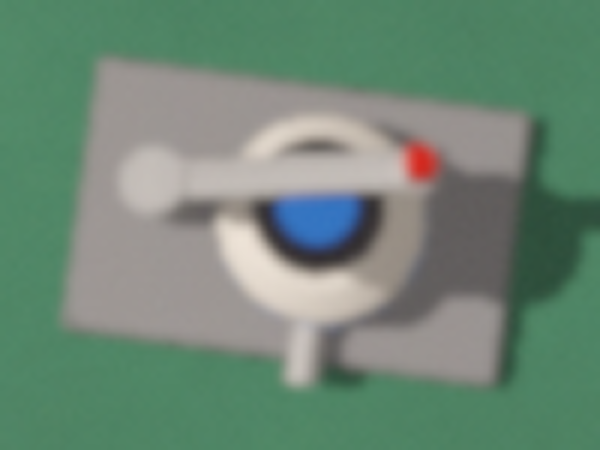

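The crop shows the post top at crop pixel (150,181), which is full-frame (285,230). The cap ring centre is at crop (318,208), or full-frame (313,234.6). The handle is at (330,227) and the lever sits slightly open.

```bash
python3 - <<'E'
from h import *
from scipy.spatial.transform import Rotation as Ro
P=imaging.camera_params("top")
pv=onz(P,284.7,229.7,.150);cap=onz(P,312.6,234.2,.136);hd=onz(P,329.8,226.6,.184)
print(pv,cap,hd,np.linalg.norm((pv-cap)[:2]),np.linalg.norm((pv-hd)[:2]))
d=(pv-cap)[:2];yaw=np.arctan2(-d[0],d[1]);print("yaw",yaw)
e=(hd-pv)[:2];print("clamp",np.arctan2(e[1],e[0])+np.pi/2-yaw, -.118)
R=Ro.from_rotvec(readout.get_obs()["eef_rot"]);print(R.as_matrix().round(3))
E
```

```text
[0.54158833 0.1553374  0.15      ] [0.53151212 0.08985274 0.136     ] [0.54542012 0.04918357 0.184     ] 0.06625534147298012 0.10622296017746351
yaw -0.1526738897181819
clamp 0.18875477384133293 -0.118
[[ 0.932  0.361 -0.   ]
 [ 0.361 -0.932  0.001]
 [-0.    -0.001 -1.   ]]
```

```bash
cat >> h.py <<'E'
from scipy.spatial.transform import Rotation as Ro
def go(x,y,z,yaw):
    "increment to reach TCP x,y,z with tool y axis at world angle yaw (deg), pointing down"
    o=readout.get_obs();R=Ro.from_rotvec(o["eef_rot"]);a=np.radians(yaw)
    Y=np.array([np.cos(a),np.sin(a),0]);Z=np.array([0,0,-1.]);T=Ro.from_matrix(np.c_[np.cross(Y,Z),Y,Z])
    return np.r_[R.inv().apply(np.array([x,y,z])-o["tcp_pos"]).round(4),(R.inv()*T).as_rotvec(degrees=True).round(1)].tolist()
E
python3 -c "
from h import *
print(go(.5455,.049,.24,2))"
```

```text
[0.5263, -0.4731, -0.0255, -0.1, -0.0, -70.8]
```

Call:
send_rows(increments=[0.03, -0.027, -0.025, 0, 0, -4, 0.063, -0.057, -0.025, 0, 0, -8.5, 0.097, -0.087, -0.025, 0, 0, -13, 0.13, -0.117, -0.025, 0, 0, -17.5, 0.164, -0.147, -0.025, 0, 0, -22, 0.198, -0.177, -0.025, 0, 0, -26.5, 0.231, -0.208, -0.025, 0, 0, -31, 0.263, -0.237, -0.025, 0, 0, -35.4], hand=0.1)

```text
t: 0.9
tcp_pos: [0.3857, -0.2648, 0.2395]
eef_rot: [-2.764, -1.493, -0.0]
wrist_force: [1.3, -0.6, 0.1]
opening: 0.451
finger_force: 0.0
```

```bash
python3 -c "
from h import *
print(go(.5455,.049,.24,2), readout.get_obs()['joint_positions'])"
```

```text
[0.35, -0.0384, -0.0005, -0.0, -0.0, -35.2] [-6.04905814e-01  7.82713603e-02  1.92784430e+00  1.43483804e-04
  1.13570401e+00 -2.48851160e-02]
```

Call:
send_rows(increments=[0.045, -0.005, 0, 0, 0, -5, 0.09, -0.01, 0, 0, 0, -10, 0.14, -0.015, 0, 0, 0, -15, 0.19, -0.021, 0, 0, 0, -20, 0.24, -0.026, 0, 0, 0, -25, 0.285, -0.031, 0, 0, 0, -30, 0.325, -0.036, 0, 0, 0, -33, 0.35, -0.038, 0, 0, 0, -35.2])

```text
t: 1.7
tcp_pos: [0.5471, 0.0492, 0.2393]
eef_rot: [-2.182, -2.26, -0.0]
wrist_force: [0.6, 0.3, -0.5]
opening: 0.449
finger_force: 0.0
```

```bash
python3 - <<'E'
from h import *
p=imaging.camera_params("wrist");shot("wrist","w1.png")
print(go(.5455,.049,.24,2))
for X in((.5455,.049,.184),(.541,.155,.15),(.5325,.09,.136)):print(np.round(proj(p,X)))
E
```

```text
[-0.0019, -0.0032, -0.0007, 0.1, -0.1, 0.1]
[316. 255.]
[315.  95.]
[301. 187.]
```

View pics/w1.png

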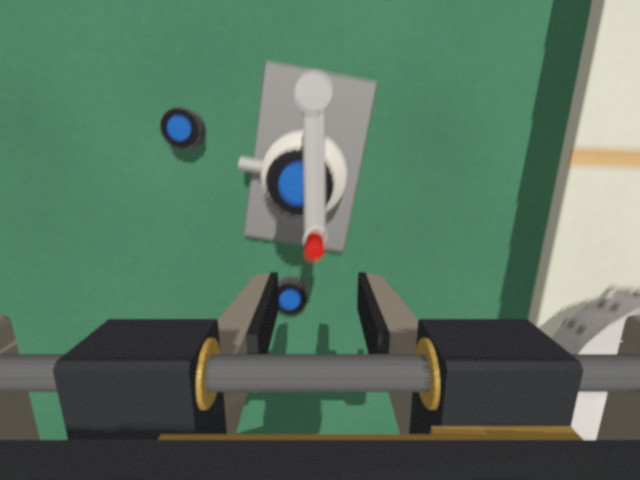

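The wrist view shows the red handle top near (315,253), the post top at (313,91) and the cap ring centre at (300,183). All are within about 3 mm of prediction.

```bash
python3 - <<'E'
from h import *
p=imaging.camera_params("wrist")
pv=onz(p,313,91,.15);h=onz(p,315,253,.184);c=onz(p,300,183.5,.136)
print(pv,h,c,np.linalg.norm((pv-h)[:2]),np.linalg.norm((pv-c)[:2]))
d=(pv-c)[:2];yaw=np.arctan2(-d[0],d[1]);e=(h-pv)[:2];print(yaw,np.arctan2(e[1],e[0])+np.pi/2-yaw)
print(go(.5455,.0505,.156,2))
E
```

```text
[0.54114937 0.1595812  0.15      ] [0.54651802 0.0525163  0.184     ] [0.53303685 0.09438207 0.136     ] 0.10719942146448748 0.06570190293923345
-0.12379056247111148 0.17389241570142538
[-0.0006, -0.0032, 0.0833, 0.1, -0.1, 0.1]
```

Call:
send_rows(increments=[0, -0.0025, 0.02, 0, 0, 0, 0, -0.0025, 0.045, 0, 0, 0, 0, -0.0025, 0.065, 0, 0, 0, 0, -0.0025, 0.078, 0, 0, 0, 0, -0.0025, 0.083, 0, 0, 0, 0, -0.0025, 0.083, 0, 0, 0])

```text
t: 2.35
tcp_pos: [0.5437, 0.0461, 0.1562]
eef_rot: [-2.186, -2.255, 0.001]
wrist_force: [-0.4, -1.0, -0.3]
opening: 0.451
finger_force: 0.0
```

Call:
send_rows(increments=[0, 0, 0, 0, 0, 0, 0, 0, 0, 0, 0, 0, 0, 0, 0, 0, 0, 0, 0, 0, 0, 0, 0, 0], hand=0.5)

```text
t: 2.75
tcp_pos: [0.5443, 0.0463, 0.1571]
eef_rot: [2.186, 2.255, 0.001]
wrist_force: [-0.3, -0.2, 0.4]
opening: 0.251
finger_force: 0.0
```

```bash
python3 - <<'E'
from h import *
P=np.array([.5413,.1575]);o=readout.get_obs();print(o['tcp_pos'],o['opening'],o['wrist_force'])
r=o['tcp_pos'][:2]-P;print(np.linalg.norm(r),np.degrees(np.arctan2(r[1],r[0])))
for k in range(1,15):
    a=np.radians(7*k);c,s=np.cos(a),np.sin(a);q=P+np.array([[c,-s],[s,c]])@r
    print(7*k,go(q[0],q[1],o['tcp_pos'][2],2+7*k)[:2])
E
```

```text
[0.54425024 0.04628721 0.15709163] 0.2511962556960666 [-0.34121576 -0.19994315  0.42311039]
0.11125191681305042 -88.48041828311727
7 [0.0008, 0.0136]
14 [0.0032, 0.0269]
21 [0.0072, 0.0399]
28 [0.0128, 0.0523]
35 [0.0198, 0.0639]
42 [0.0282, 0.0746]
49 [0.0379, 0.0841]
56 [0.0486, 0.0925]
63 [0.0603, 0.0994]
70 [0.0727, 0.1049]
77 [0.0857, 0.1088]
84 [0.0991, 0.1111]
91 [0.1127, 0.1118]
98 [0.1262, 0.1108]
```

```bash
python3 - <<'E'
from h import *
P=np.array([.5413,.1575]);o=readout.get_obs()
r=o['tcp_pos'][:2]-P;r*=.107/np.linalg.norm(r)
for k in range(0,9):
    a=np.radians(6.5*k);c,s=np.cos(a),np.sin(a);q=P+np.array([[c,-s],[s,c]])@r
    print(6.5*k,go(q[0],q[1],o['tcp_pos'][2],2+6.5*k))
E
```

```text
0.0 [0.0043, 0.0, 0.0, 0.0, -0.0, -0.2]
6.5 [0.0049, 0.0121, 0.0, 0.0, -0.0, -6.7]
13.0 [0.0069, 0.0241, 0.0, 0.0, 0.0, -13.2]
19.5 [0.0102, 0.0358, 0.0, 0.0, 0.0, -19.7]
26.0 [0.0149, 0.047, 0.0, 0.0, 0.0, -26.2]
32.5 [0.0207, 0.0576, 0.0001, 0.0, 0.0, -32.7]
39.0 [0.0278, 0.0675, 0.0001, 0.0, 0.0, -39.2]
45.5 [0.0359, 0.0765, 0.0001, 0.0, 0.0, -45.7]
52.0 [0.045, 0.0845, 0.0001, 0.0, 0.0, -52.2]
```

Call:
send_rows(increments=[0.0043, 0, 0, 0, 0, 0, 0.005, 0.012, 0, 0, 0, -6.5, 0.007, 0.024, 0, 0, 0, -13, 0.01, 0.036, 0, 0, 0, -19.5, 0.015, 0.047, 0, 0, 0, -26, 0.021, 0.0575, 0, 0, 0, -32.5, 0.028, 0.0675, 0, 0, 0, -39, 0.036, 0.0765, 0, 0, 0, -45.5])

```text
t: 3.55
tcp_pos: [0.6194, 0.0851, 0.1565]
eef_rot: [-1.137, -2.928, 0.0]
wrist_force: [-0.5, -0.2, -0.3]
opening: 0.251
finger_force: 0.4
```

```bash
python3 - <<'E'
from h import *
P=np.array([.5413,.1575]);o=readout.get_obs();print(o['tcp_pos'],o['wrist_force'],o['opening'],o['finger_force'])
r0=np.array([.0028,-.107])
for k in (45.5,52,59,66,73,80,87,94,98,101):
    a=np.radians(k);c,s=np.cos(a),np.sin(a);q=P+np.array([[c,-s],[s,c]])@r0
    print(k,go(q[0],q[1],.157,2+k))
E
```

```text
[0.61943697 0.08511409 0.15646278] [-0.52534319 -0.19139507 -0.29245091] 0.251145457436982 0.3604129794985056
45.5 [-0.0005, -0.0004, -0.0005, -0.0, -0.0, 0.0]
52 [0.0001, 0.0118, -0.0005, -0.0, -0.0, -6.5]
59 [0.0022, 0.0247, -0.0005, -0.0, -0.0, -13.5]
66 [0.0059, 0.0372, -0.0006, -0.0, -0.0, -20.5]
73 [0.0111, 0.0492, -0.0006, -0.0, -0.0, -27.5]
80 [0.0177, 0.0604, -0.0006, -0.0, -0.0, -34.5]
87 [0.0257, 0.0708, -0.0006, -0.0, -0.0, -41.5]
94 [0.0348, 0.0802, -0.0006, -0.0, -0.0, -48.5]
98 [0.0405, 0.085, -0.0006, -0.0, -0.0, -52.5]
101 [0.045, 0.0883, -0.0006, -0.0, -0.0, -55.5]
```

Contact is light at 0.4 N and the lever is following. I'll continue the arc.

Call:
send_rows(increments=[0, 0.012, 0, 0, 0, -6.5, 0.002, 0.025, 0, 0, 0, -13.5, 0.006, 0.037, 0, 0, 0, -20.5, 0.011, 0.049, 0, 0, 0, -27.5, 0.018, 0.0605, 0, 0, 0, -34.5, 0.0257, 0.071, 0, 0, 0, -41.5, 0.035, 0.08, 0, 0, 0, -48.5, 0.035, 0.08, 0, 0, 0, -48.5])

```text
t: 4.35
tcp_pos: [0.6477, 0.1687, 0.1565]
eef_rot: [0.164, -3.137, -0.001]
wrist_force: [0.4, -0.5, 0.2]
opening: 0.252
finger_force: 0.0
```

```bash
python3 - <<'E'
from h import *
P=np.array([.5413,.1575]);o=readout.get_obs();print(o['tcp_pos'],o['wrist_force'],o['opening'],o['finger_force'])
r0=np.array([.0028,-.107])
for k in (94,98,101,104):
    a=np.radians(k);c,s=np.cos(a),np.sin(a);q=P+np.array([[c,-s],[s,c]])@r0
    print(k,go(q[0],q[1],.157,2+k))
E
```

```text
[0.64770123 0.16871352 0.1564627 ] [ 0.35928293 -0.54520596  0.15130791] 0.25192808311806075 0.0
94 [-0.0, -0.001, -0.0005, 0.0, -0.0, -0.0]
98 [0.0002, 0.0065, -0.0005, 0.0, -0.0, -4.0]
101 [0.0006, 0.0121, -0.0005, 0.0, -0.0, -7.0]
104 [0.0014, 0.0176, -0.0005, 0.0, -0.0, -10.0]
```

Call:
send_rows(increments=[0, 0.006, 0, 0, 0, -4, 0, 0.009, 0, 0, 0, -5.5, 0.001, 0.012, 0, 0, 0, -7, 0.001, 0.012, 0, 0, 0, -7])

```text
t: 4.75
tcp_pos: [0.6456, 0.179, 0.1566]
eef_rot: [-0.348, 3.122, 0.0]
wrist_force: [-0.3, -0.9, 0.2]
opening: 0.252
finger_force: 0.0
```

Call:
send_rows(increments=[0, 0.003, 0, 0, 0, -1.5, 0, 0.005, 0, 0, 0, -3, 0, 0.005, 0, 0, 0, -3])

```text
t: 5.05
tcp_pos: [0.6446, 0.1821, 0.1566]
eef_rot: [0.434, -3.111, 0.005]
wrist_force: [1.0, -7.8, 1.4]
opening: 0.249
finger_force: 4.1
```

```bash
python3 - <<'E'
from h import *
o=readout.get_obs();print(o['tcp_pos'],o['wrist_force'],o['torque'],o['finger_force'],go(.6456,.179,.1566,104)[:2])
im=shot("top","top1.png");p=imaging.camera_params("top");print(proj(p,(.643,.178,.184)))
cv2.imwrite("pics/tc1.png",cv2.resize(im[150:260,240:340,::-1],None,fx=5,fy=5,interpolation=2))
E
```

```text
[0.64460566 0.18207954 0.15657617] [ 1.01016014 -7.80674718  1.36547423] [-1.40416948 -0.28747369 -0.03968847] 4.054729342460632 [-0.0001, -0.0032]
(np.float64(273.7597004341344), np.float64(184.85340596585837))
```

View pics/tc1.png

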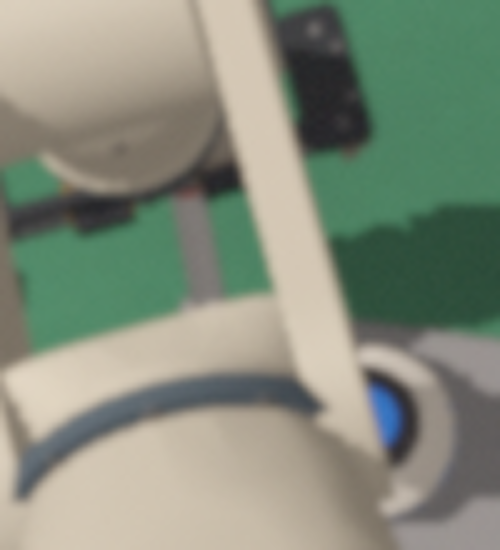

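The view is partly hidden by the arm, but it shows the lever arm pointing up-image at (280,200), roughly +x. The 7.8 N push-back means the lever is at its stop. I'll back off slightly and lift.

Call:
send_rows(increments=[0, -0.004, 0, 0, 0, 0, 0, -0.004, -0.01, 0, 0, 0, 0, -0.004, -0.04, 0, 0, 0, 0, -0.004, -0.08, 0, 0, 0, 0, -0.004, -0.08, 0, 0, 0])

```text
t: 5.6
tcp_pos: [0.6486, 0.1812, 0.2434]
eef_rot: [-0.43, 3.103, 0.003]
wrist_force: [-0.3, 0.6, -0.2]
opening: 0.253
finger_force: 0.0
```

```bash
python3 - <<'E'
from h import *
print(readout.get_obs()['joint_positions'],go(.5325,.0925,.235,60))
E
```

```text
[ 2.69930314e-01  3.99497004e-01  1.49932696e+00  5.42763628e-04
  1.23333707e+00 -1.57672245e+00] [0.136, -0.0538, 0.007, 0.2, 0.5, 45.8]
```

Call:
send_rows(increments=[0.02, -0.008, 0, 0, 0, 8, 0.045, -0.018, 0, 0, 0, 16, 0.07, -0.028, 0, 0, 0, 24, 0.095, -0.038, 0, 0, 0, 32, 0.12, -0.048, 0, 0, 0, 40, 0.136, -0.0535, 0, 0, 0, 48, 0.136, -0.0535, 0, 0, 0, 56, 0.136, -0.0535, 0.007, 0, 0, 64], hand=-0.45)

```text
t: 6.4
tcp_pos: [0.5296, 0.0916, 0.231]
eef_rot: [1.291, 2.862, 0.003]
wrist_force: [0.2, 0.0, 0.3]
opening: 0.722
finger_force: 0.0
```

Call:
send_rows(increments=[0, 0, 0, 0, 0, 1.5, 0, 0, 0, 0, 0, 1.5])

```text
t: 6.6
tcp_pos: [0.5293, 0.0917, 0.2298]
eef_rot: [-1.317, -2.852, -0.0]
wrist_force: [0.4, 0.1, 0.4]
opening: 0.73
finger_force: 0.0
```

```bash
python3 - <<'E'
from h import *
p=imaging.camera_params("wrist");o=readout.get_obs();shot("wrist","w2.png")
print(o['tcp_pos'],go(.5325,.0925,.235,40))
for X in((.5413,.1575,.15),(.5325,.0925,.136)):print(np.round(proj(p,X)))
E
```

```text
[0.52930349 0.09174413 0.22982618] [-0.0014, 0.0028, -0.0051, 0.0, -0.0, 0.5]
[392. 189.]
[323. 244.]
```

View pics/w2.png

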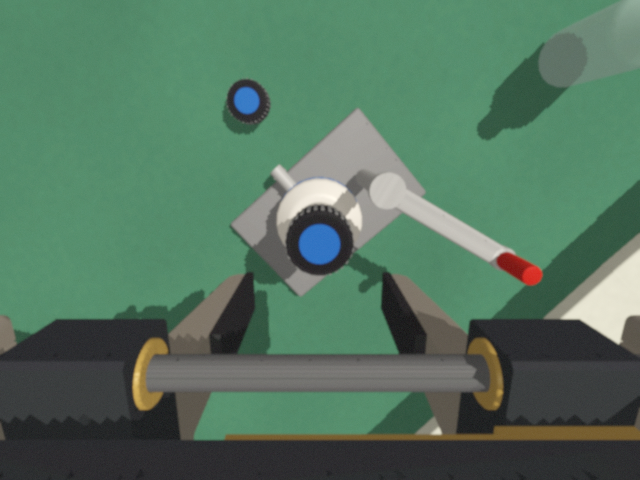

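The wrist view shows the blue disc centre at (320,244), the post top at (388,190) and the handle top at (535,275), so the lever is wide open.

```bash
python3 - <<'E'
from h import *
p=imaging.camera_params("wrist")
c=onz(p,320,244,.136);pv=onz(p,388,190,.15);h=onz(p,533,275,.184);e=(h-pv)[:2]
d=(pv-c)[:2];print(c,pv,h,np.linalg.norm(e),np.linalg.norm(d),np.arctan2(e[1],e[0])+np.pi/2-np.arctan2(-d[0],d[1]))
print(go(c[0],c[1],.111,40))
E
```

```text
[0.53094571 0.09052486 0.136     ] [0.53943709 0.15536846 0.15      ] [0.64299569 0.17521687 0.184     ] 0.10544355615745543 0.06539721423832554 1.8903740790516665
[-0.0019, 0.0003, 0.1189, 0.0, -0.0, 0.5]
```

Call:
send_rows(increments=[-0.0015, 0.0005, 0.02, 0, 0, 0.5, -0.0015, 0.0005, 0.045, 0, 0, 0.5, -0.0015, 0.0005, 0.07, 0, 0, 0.5, -0.0015, 0.0005, 0.09, 0, 0, 0.5, -0.0015, 0.0005, 0.105, 0, 0, 0.5, -0.0015, 0.0005, 0.114, 0, 0, 0.5, -0.0015, 0.0005, 0.119, 0, 0, 0.5, -0.0015, 0.0005, 0.119, 0, 0, 0.5])

```text
t: 7.45
tcp_pos: [0.5306, 0.0908, 0.1104]
eef_rot: [-1.331, -2.845, 0.0]
wrist_force: [0.7, 0.7, 0.3]
opening: 0.727
finger_force: 0.0
```

```bash
python3 - <<'E'
from h import *
p=imaging.camera_params("wrist");o=readout.get_obs();shot("wrist","w3.png")
print(o['tcp_pos'],o['wrist_force'],go(.531,.0905,.111,40))
E
```

```text
[0.53064657 0.09079279 0.11043136] [0.66164014 0.73375213 0.25762069] [-0.0003, -0.0002, -0.0001, 0.0, 0.0, -0.2]
```

View pics/w3.png

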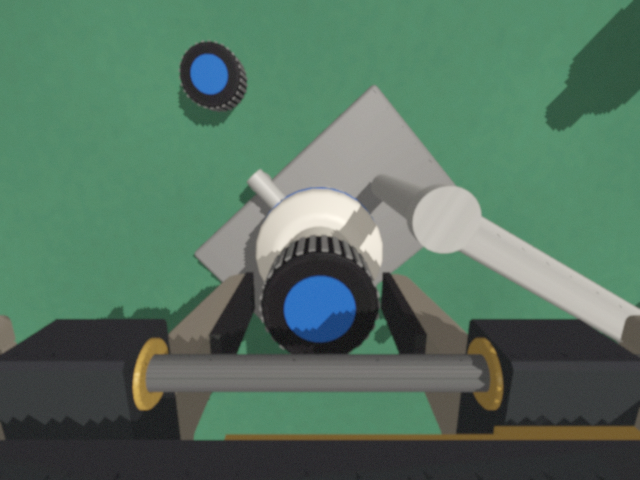

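The cap is centred between the fingers, with its disc at (320,308), and the finger gaps are even. Closing now.

Call:
send_rows(increments=[0, 0, 0, 0, 0, 0, 0, 0, 0, 0, 0, 0, 0, 0, 0, 0, 0, 0, 0, 0, 0, 0, 0, 0, 0, 0, 0, 0, 0, 0], hand=1)

```text
t: 8.0
tcp_pos: [0.5311, 0.0908, 0.1111]
eef_rot: [1.333, 2.844, 0.001]
wrist_force: [-0.5, -0.0, 4.7]
opening: 0.569
finger_force: 30.2
```

Call:
send_rows(increments=[0, 0, 0.001, 0, 0, 0, 0, 0, 0.002, 0, 0, 0, 0, 0, 0.003, 0, 0, 0, 0, 0, 0.003, 0, 0, 0])

```text
t: 8.4
tcp_pos: [0.5314, 0.0908, 0.11]
eef_rot: [1.333, 2.843, 0.001]
wrist_force: [-7.5, -1.7, 28.5]
opening: 0.571
finger_force: 30.2
```

Call:
send_rows(increments=[0, 0, -0.002, 0, 0, 0, 0, 0, -0.002, 0, 0, 0])

```text
t: 8.6
tcp_pos: [0.5313, 0.0908, 0.1107]
eef_rot: [1.332, 2.844, 0.001]
wrist_force: [-1.8, -0.7, 12.6]
opening: 0.569
finger_force: 30.2
```

Call:
send_rows(increments=[0, 0, 0, 0, 0, 2, 0, 0, 0, 0, 0, 4, 0, 0, 0, 0, 0, 6, 0, 0, 0, 0, 0, 8, 0, 0, 0, 0, 0, 10, 0, 0, 0, 0, 0, 12, 0, 0, 0, 0, 0, 14, 0, 0, 0, 0, 0, 16])

```text
t: 9.4
tcp_pos: [0.5317, 0.0907, 0.1107]
eef_rot: [1.716, 2.629, 0.002]
wrist_force: [-0.1, -0.6, 11.4]
opening: 0.569
finger_force: 30.3
```

Call:
send_rows(increments=[0, 0, -0.0003, 0, 0, 2, 0, 0, -0.0003, 0, 0, 4, 0, 0, -0.0003, 0, 0, 6, 0, 0, -0.0003, 0, 0, 8])

```text
t: 9.8
tcp_pos: [0.531, 0.0908, 0.11]
eef_rot: [1.897, 2.504, 0.001]
wrist_force: [0.5, 0.9, -0.4]
opening: 0.574
finger_force: 30.3
```

Call:
send_rows(increments=[0, 0, 0, 0, 0, 2, 0, 0, 0, 0, 0, 4, 0, 0, 0, 0, 0, 6, 0, 0, 0, 0, 0, 8])

```text
t: 10.2
tcp_pos: [0.5301, 0.0906, 0.1094]
eef_rot: [-2.067, -2.365, 0.001]
wrist_force: [-0.1, -0.2, -1.6]
opening: 0.569
finger_force: 30.3
```

The push-back vanished and the tool sank slightly, so the keyways have met the pins. Pushing down.

Call:
send_rows(increments=[0, 0, 0.0015, 0, 0, 0, 0, 0, 0.003, 0, 0, 0, 0, 0, 0.0045, 0, 0, 0, 0, 0, 0.0055, 0, 0, 0, 0, 0, 0.0055, 0, 0, 0])

```text
t: 10.7
tcp_pos: [0.5304, 0.0907, 0.1043]
eef_rot: [-2.065, -2.367, 0.001]
wrist_force: [-2.8, 0.1, 4.4]
opening: 0.57
finger_force: 30.3
```

```bash
python3 -c "
from h import *
o=readout.get_obs();print(o['torque'],o['wrist_force'],o['tcp_pos'])"
```

```text
[-0.11076627  0.36760895 -0.01274798] [-2.79545774  0.06171451  4.39402218] [0.53038051 0.09072612 0.1043228 ]
```

Call:
send_rows(increments=[0, 0, 0.0015, 0, 0, 0, 0, 0, 0.003, 0, 0, 0, 0, 0, 0.0045, 0, 0, 0, 0, 0, 0.006, 0, 0, 0, 0, 0, 0.007, 0, 0, 0, 0, 0, 0.007, 0, 0, 0])

```text
t: 11.3
tcp_pos: [0.5305, 0.0907, 0.0976]
eef_rot: [-2.065, -2.367, 0.001]
wrist_force: [-4.1, 0.2, 7.9]
opening: 0.569
finger_force: 30.3
```

Call:
send_rows(increments=[0, 0, 0.001, 0, 0, 0, 0, 0, 0.002, 0, 0, 0, 0, 0, 0.002, 0, 0, 0, 0, 0, 0.002, 0, 0, 0])

```text
t: 11.7
tcp_pos: [0.5305, 0.0907, 0.0974]
eef_rot: [-2.065, -2.367, 0.0]
wrist_force: [-11.4, -2.3, 30.2]
opening: 0.568
finger_force: 30.3
```

Call:
send_rows(increments=[0, 0, -0.001, 0, 0, 0, 0, 0, -0.001, 0, 0, 0, 0, 0, -0.001, 0, 0, 0, 0, 0, -0.001, 0, 0, 0])

```text
t: 12.1
tcp_pos: [0.5305, 0.0907, 0.0975]
eef_rot: [-2.065, -2.367, 0.0]
wrist_force: [-6.9, -0.4, 18.6]
opening: 0.569
finger_force: 30.3
```

```bash
python3 - <<'E'
from h import *
o=readout.get_obs();print(o['tcp_pos'],o['wrist_force'],o['torque'],o['finger_force'])
shot("wrist","w4.png")
for f in("w3","w4"):
    h=cv2.cvtColor(cv2.imread(f"pics/{f}.png"),cv2.COLOR_BGR2HSV)[240:350,250:390]
    m=cv2.inRange(h,(100,130,50),(125,255,255));ys,xs=np.nonzero(m);print(f,m.sum()/255,xs.mean()+250,ys.mean()+240,ys.min()+240,ys.max()+240)
E
```

```text
[0.53049279 0.09073832 0.09746165] [-6.8912263  -0.37281533 18.5783091 ] [-0.252822    1.29293544 -0.01072741] 30.274432352744043
w3 3940.0 319.2505076142132 308.5931472081218 275 342
w4 3914.0 317.3932038834952 306.9964230965764 273 341
```

View pics/w4.png

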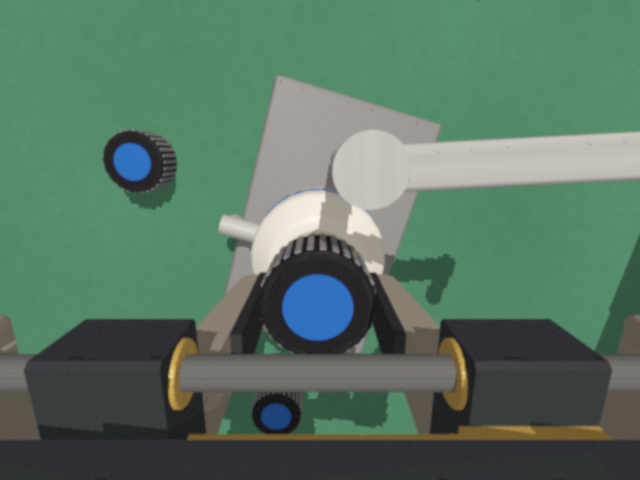

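The cap's disc, now at (317,307), sits in the fingers as it did before the push, so it did not slip. The tool went down 13.6 mm to a hard stop, the lever is still open, and about 18 N holds the cap down. Handing in.

```bash
python3 -c "
from h import *
print(bot.sign_off())"
```

```text
the job is handed in; nothing more can be done
None
```

I handed the job in with the clamp lever at its open stop, the cap turned onto its pins and pushed against its hard stop, and the gripper still holding it down with about 18 N; nothing else on the worktop was touched, and no verdict came back.

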